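# Shut down the bench lap: isolator off, drip water closed

### The arm

A 6-joint arm with a two-finger parallel gripper is mounted at the origin on the work surface. World frame = base frame: x ahead of the robot, y to its left, z up, the work surface at z = 0. Lengths are in mm, angles in degrees, forces in N, time in s.
With the tool pointing down it reaches from about 300 to 850 mm from the base axis. Payload 4.2 kg.
Tool frame: the origin (TCP) lies at the very end of the fingers, on their centre line; the grasp point (between the pads) lies 19 mm behind it; z points along the fingers, y is the direction in which the jaws open and shut (so a half turn about z gives the same grasp; the last joint's range is limited). The gripper opens to 91 mm and grips with 3 to 60 N. Pads are 32 mm wide; open, the fingers measure 118 mm over their backs; the gripper's body (76 mm by 178 mm) begins 60 mm behind the grasp point.
Start: joints at [73.396, 18.312, 89.639, -0, 72.044, -1.146], TCP at [153.261, 554.215, 213.976] pointing down, gripper open.
Joint ranges: [-177.97, 177.97], [-48.28, 115.42], [12.27, 149.76], [-77.06, 257.06], [2.81, 150.46], [-146.56, 146.56]. Speed limits (degrees/s): [147.25, 147.25, 180, 180, 180, 180].

### API

Orientations are given as [roll, pitch, yaw] about the fixed x, y, z axes, in that order (R = Rz(yaw) Ry(pitch) Rx(roll)).
In Python, from workcell import monitor, eyes, job gives the robot as it stands.
- The arm moves only by the tool move_arm, never from a script. Its argument "increments" is a list that holds one entry, the list of rows, each a list of 7 numbers: the opening, from 0 (shut) to 1 (fully open), then the shift along the tool's x, y, z in cm, then the turn, a rotation vector about the tool's x, y, z in rad. In form: [[[jaw, x, y, z, ax, ay, az], ...]]. A call has 1 to 12 rows; each row shifts and turns the pose as measured when the row begins, along the tool's axes as they then stand; what a row does not reach is not made up. A row lasts 1/8 s, in which the tool goes at most 62.5 mm and 10.7 degrees, less where a joint would pass 70% of its speed; a pose out of reach is approached as far as the arm can. A call is refused whole if a number of a shift passes 6.25 or a number of a turn 0.188, either way. A call with a gripper value outside its range is refused whole. The fingers move at their own pace and stop on an object; "force" is the grip in N (left out, the last holds). Time passes only in rows, so rows that do not move let the fingers close. It gives the time, the measured TCP pose, the force and the opening at its end, in the units of the state.
- monitor.state(): the state, without advancing time (a new reading comes with each control period).
- eyes.grab_frame(name): name is "scene" or "top" or "wrist"; returns a dict with "color" (400x640x3 uint8, red, green, blue), "z_map" (400x640 float32, mm along the optical axis (not along the pixel's ray), 0 where there is no reading), "camera_matrix" (3x3 intrinsics, pixels), "rvec" (rotation vector, rad) and "tvec" (3), from world to camera coordinates, as OpenCV has them. Camera axes: x right, y down, z forward; pixel columns grow to the right and rows downward; lengths in mm; the calibration is good to about 2 mm. A picture is of the moment at which its call begins.
- job.job_done(): hands the job in, once; it reports no verdict.
The state is a dict: "time_s": time; "qpos": joint angles; "qvel": joint speeds; "effort": joint torques, N m; "ee_pos": TCP position; "ee_rot": TCP orientation; "force": force on the tool from outside, world axes, zero at the start; "torque": the same for the moment, N m; "gripper_width": finger opening in mm.
Only numpy, scipy, OpenCV 4.12 (cv2) and the standard library are available. Lean on these libraries where they do the work, as an engineer would, in place of code of your own. Each camera call takes 0.05 s, during which the arm holds its last target. There are 200 camera calls.

### The job

Grinding is finished for the day and the disc of the bench lap has stopped. Shut the machine down: turn the black rotary isolator on its deck a quarter turn anticlockwise from on to off, so that it clicks home at its stop, and close the drip water by swinging the ball valve's lever all the way to its stop, square across the pipe. Leave both handles so, let go, and do not disturb the crystal and the pencil beside the machine.

Things in the scene. Friction and masses are not known exactly. Their poses are not given: they have to be found in the camera images.
- lap: The bench lap, a fixed flat grinder: grey box, its deck 120 mm above the bench, with a black splash pan on its left part and the controls on the strip to the right of the pan. Origin on the bench below the strip; x points from the operator's front to the back, y to the pan, z up; turned up to 0.25 rad either way. The box spans x -160 to +200, y -85 to +420 mm from the origin.
- pan_rim (a point): Centre of the round splash pan at its rim, 172 mm above the bench, x +20, y +240 mm from the lap's origin. Pan 320 mm across outside; the steel disc inside is 254 mm across, its top 146 mm above the bench.
- pipe_elbow (a point): Elbow of the drip-water pipe, 25 mm across, 195 mm above the bench (x +85, y -43 mm from the lap's origin): a riser comes up to it from the deck, and from it the pipe runs at this height along the lap's y: brass valve body (34 mm thick, 13 to 73 mm from the elbow), then a copper spout over the pan.
- isolator (a joint): Turn of the isolator's handle about the vertical, rad. 0 = on (bar along the lap's x, pointer nose to the back), 1.571 = off (nose to the pan, along +y); grows anticlockwise seen from above, hard stops at both ends. A spring detent drives it to the nearer end: about 0.3 N m from the end, nothing at the middle (0.785); past the middle a free handle snaps to off by itself.
- isolator_grip (a point): Point on the isolator's axis in its bar grip, 154 mm above the bench, x -85, y 0 from the lap's origin; its axes turn with the handle, x along the bar to the nose. Black bar 59 mm long (28 to the tail, 31 to the nose), 13 mm wide, 136 to 166 mm above the bench; below it a round boss 44 mm across, then a grey plate 66 mm square, top at 126 mm.
- valve (a joint): Turn of the ball valve's lever about its vertical stem, rad. 0 = fully open (lever along the pipe, pointing along the lap's -y), 1.571 = closed (square across it, pointing along the lap's -x, to the operator); grows clockwise seen from above, hard stops at both ends. Starts open, fully or partly (0 to 0.5). Friction about 0.3 N m, no spring: it stays where it is left.
- valve_stem (a point): Point on the valve's vertical stem axis (x +85, y 0 from the lap's origin), at the height of the lever's sleeve, 239.5 mm above the bench. Its axes turn with the lever, which points along its -y. Two low push buttons, not used, stand on the deck between valve and isolator.
- valve_grip (a point): Middle of the part of the lever's black sleeve to hold, 83 mm from the stem axis, 239.5 mm above the bench; its axes turn with the lever, which points along its -y. Sleeve 19 mm wide, 9 mm thick (235 to 244 mm above the bench), from 52 to 108 mm from the stem axis; a bare steel strip joins it to the stem.
- vase: Bystander: flared cut-crystal vase, 210 mm high, 140 mm across the rim, 84 mm at the foot, loose on the bench to the right of the machine. Origin at the centre of its foot.
- bowl: Bystander: cut-crystal bowl, 60 mm high, 150 mm across the rim, loose on the bench to the right. Origin at the centre of its foot.
- tumbler: Bystander: cut-crystal tumbler, 95 mm high, 82 mm across, loose on the bench to the right of the machine's front. Origin at the centre of its foot.
- pencil: Bystander: black marking pencil, 150 mm long, 11 mm thick, lying on the bench in front of the tumbler. Origin on its underside near the middle of its length, x along it.

How it is judged (in metres and radians):
At the end, for the whole second after the job is handed in: The isolator handle stands at its off stop (joint above 1.45 of 1.571 rad) and the valve lever is closed (joint above 1.43 of 1.571 rad, within 8 degrees of its stop); both handles are let go, and the crystal and pencil are undisturbed (value of joint isolator above 1.45 rad and value of joint valve above 1.43 rad); the robot touches nothing.
It fails at once if the vase is pushed (over 20 mm) or tipped (distance of vase from where it was at the start of the episode above 0.02 m or angle between vase's own z axis and vertical above 0.2 rad).
It fails at once if the bowl is pushed (over 20 mm) or tipped (distance of bowl from where it was at the start of the episode above 0.02 m or angle between bowl's own z axis and vertical above 0.2 rad).
It fails at once if the tumbler is pushed (over 20 mm) or tipped (distance of tumbler from where it was at the start of the episode above 0.02 m or angle between tumbler's own z axis and vertical above 0.2 rad).
It fails at once if the pencil is pushed (over 30 mm) (distance of pencil from where it was at the start of the episode above 0.03 m).
It also fails if it takes over 48 s, if anything falls off the work surface, if the arm or the gripper's body presses on something with over 40 N, if the wrist force passes 120 N, or if a joint passes its speed limit or range.

## Working session

There is one attempt and no reset: what is moved stays moved. The work goes in short steps, Python scripts to look and compute and a tool call to move; the robot and the scene stay as the last step left them, time stands still between calls to the robot, and variables do not carry over. Pictures are saved under pics/ and viewed, about 8 in all and at most 12, crops included, and the job is handed in when it is done.

Besides the shell and the picture viewer there is one more tool, called after "Request:" by a JSON object that holds its "method" and its "body", one argument or row to a line. move_arm: Moves the arm, as the interface text tells. Its arguments: {"type":"object","properties":{"increments":{"type":"array"},"force":{"type":"number"}},"required":["increments"]}

```bash
mkdir -p pics; cat > h.py <<'E'
import numpy as np, cv2
from workcell import monitor, eyes, job
def grab(n):
    f=eyes.grab_frame(n); np.savez('pics/%s.npz'%n,**f); return f
def cam(f):
    R=cv2.Rodrigues(np.array(f['rvec'],float))[0]; t=np.array(f['tvec'],float).ravel(); return f['camera_matrix'],R,t
def cloud(f):
    K,R,t=cam(f); z=f['z_map'].astype(float); v,u=np.mgrid[:z.shape[0],:z.shape[1]]
    P=np.stack([(u-K[0,2])/K[0,0]*z,(v-K[1,2])/K[1,1]*z,z],-1); return (P-t)@R
def ray(f,u,v,h):
    K,R,t=cam(f); d=R.T@np.linalg.inv(K)@[u,v,1]; c=-R.T@t; return c+d*(h-c[2])/d[2]
def proj(f,p):
    K,R,t=cam(f); q=K@(R@np.array(p,float)+t); return q[:2]/q[2]
E
python3 - <<'E'
from h import *
print(monitor.state())
for n in('scene','top'):
    f=grab(n); cv2.imwrite(f'pics/{n}0.png',f['color'][...,::-1]); K,R,t=cam(f); print(n,-R.T@t,K[0,0])
E
```

```text
{'time_s': 0.0, 'qpos': array([ 7.33954281e+01,  1.83503726e+01,  8.97063327e+01, -4.89879588e-05,
        7.20447012e+01, -1.14540180e+00]), 'qvel': array([-0.07620853, -0.05251607,  0.00372358,  0.01071356, -0.10409522,
       -0.01362397]), 'effort': array([-3.00950465e-03, -4.12463737e+01, -2.31971580e+01,  7.25627365e-02,
        4.58649639e-02, -1.45558815e-04]), 'ee_pos': array([153.11526572, 553.70721496, 213.13350586]), 'ee_rot': array([-1.79898613e+02, -1.98051975e-03,  1.64540843e+02]), 'force': array([ 0.63354096, -0.36729884, -0.16884075]), 'torque': array([-0.01798891, -0.04235845, -0.0150451 ]), 'gripper_width': 91.093258832717}
scene [ 941.9893833  -554.97310686  856.08742263] 375.10305655659045
top [ 403.90128248  -74.01695354 1245.64166788] 396.5718879843105
```

View pics/scene0.png

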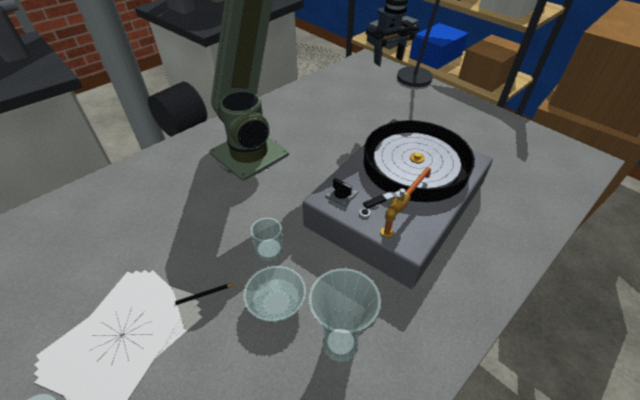

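View pics/top0.png

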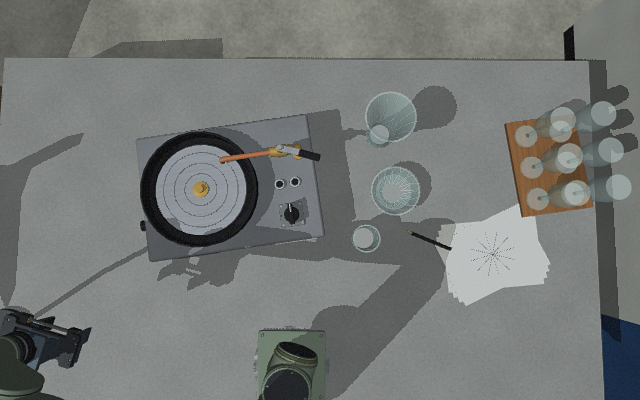

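The scene view shows the isolator at about (342,187) and the lever at about (380,202). In the top view the isolator is at (291,213), the lever sleeve at (312,154), and the pan is centred near (200,188). The crystal and pencil stand to the right, at (390,117), (395,190), (366,238) and (430,240).

```bash
python3 - <<'E'
from h import *
for n in('top','scene'):
    f=dict(np.load(f'pics/{n}.npz')); P=cloud(f)
    m=(abs(P[...,2]-120)<6)&(P[...,0]>150)&(P[...,0]<850)&(P[...,1]>-200)&(P[...,1]<550)&(f['z_map']>0)
    r=cv2.minAreaRect(P[m][:,:2].astype(np.float32)); print(n,'deck',r)
    m=(abs(P[...,2]-172)<5)&(P[...,0]>200)&(P[...,1]>0)&(P[...,1]<550)&(f['z_map']>0)
    p=P[m]; 
    e=cv2.minEnclosingCircle(p[:,:2].astype(np.float32)); print('rim',e, np.median(p[:,2]))
    # lever
    m=(P[...,2]>229)&(P[...,2]<250)&(P[...,0]>300)&(P[...,1]<150)&(P[...,1]>-250)&(f['color'].max(-1)<70)
    p=P[m]; print('lever',len(p),p.mean(0) if len(p) else 0)
    if len(p)>10: print(cv2.minAreaRect(p[:,:2].astype(np.float32)))
    m=(P[...,2]>158)&(P[...,2]<172)&(P[...,0]>200)&(P[...,0]<500)&(P[...,1]<80)&(P[...,1]>-150)
    p=P[m]; print('bar',len(p),p.mean(0) if len(p) else 0)
    if len(p)>10: print(cv2.minAreaRect(p[:,:2].astype(np.float32)))
    for uv in [(366,238),(395,190),(390,117),(380,135),(430,240)] if n=='top' else []: print(uv,ray(f,*uv,0),ray(f,*uv,95),ray(f,*uv,210),P[uv[1],uv[0]])
f=dict(np.load('pics/top.npz'));s=dict(np.load('pics/scene.npz'))
a=cv2.resize(f['color'][120:250,240:340],None,fx=4,fy=4,interpolation=2); b=cv2.resize(s['color'][150:260,300:440],None,fx=3,fy=4,interpolation=2)
b=cv2.resize(s['color'][150:280,300:400],(400,520),interpolation=2)
cv2.imwrite('pics/crop.png',np.hstack([a,b])[...,::-1])
E
```

```text
top deck ((532.3174438476562, 178.7912139892578), (359.2565002441406, 502.53253173828125), 8.921425819396973)
rim ((506.9297790527344, 204.14231872558594), 208.63516235351562) 171.4672069117363
lever 159 [601.40242234 -53.30468573 243.64150197]
((601.6304321289062, -53.24987030029297), (54.84688186645508, 18.867816925048828), 75.68772888183594)
bar 99 [454.97445428  -2.13731878 165.23479199]
((455.62774658203125, -1.8249969482421875), (55.954254150390625, 13.047428131103516), 8.990935325622559)
(366, 238) [ 387.59614567 -228.88506626    0.        ] [ 388.83967183 -217.07390814   95.        ] [ 390.34499296 -202.7761904   210.        ] [ 387.7469086  -227.45310216   11.5176334 ]
(395, 190) [ 539.18453304 -320.55587132    0.        ] [ 528.86703232 -301.75335548   95.        ] [ 516.37742619 -278.99241525  210.        ] [ 538.01946017 -318.43265353   10.72759049]
(390, 117) [ 774.10908105 -306.31170593    0.        ] [ 745.87484501 -288.59553438   95.        ] [ 711.69655929 -267.1496425   210.        ] [ 742.60506317 -286.54384026  106.00186577]
(380, 135) [ 715.25292232 -274.05370031    0.        ] [ 691.50740501 -258.79771503   95.        ] [ 662.76283143 -240.32994338  210.        ] [ 670.21765369 -245.1195067   180.17508164]
(430, 240) [ 383.14962413 -428.53784141    0.        ] [ 384.73226831 -401.49998196   95.        ] [ 386.64810075 -368.76994156  210.        ] [ 383.38346281 -424.54294635   14.03643034]
scene deck ((534.2455444335938, 178.26055908203125), (358.4046936035156, 505.60821533203125), 8.864462852478027)
rim ((522.6021728515625, 250.943359375), 160.8675079345703) 170.00177669515986
lever 161 [604.23408069 -57.32097972 241.91310906]
((602.529296875, -55.65810012817383), (53.524696350097656, 19.895408630371094), 75.36528778076172)
bar 95 [457.70164003  -5.02820494 163.68227446]
((457.5215759277344, -3.602825164794922), (57.758785247802734, 14.726325988769531), 10.811351776123047)
```

View pics/crop.png

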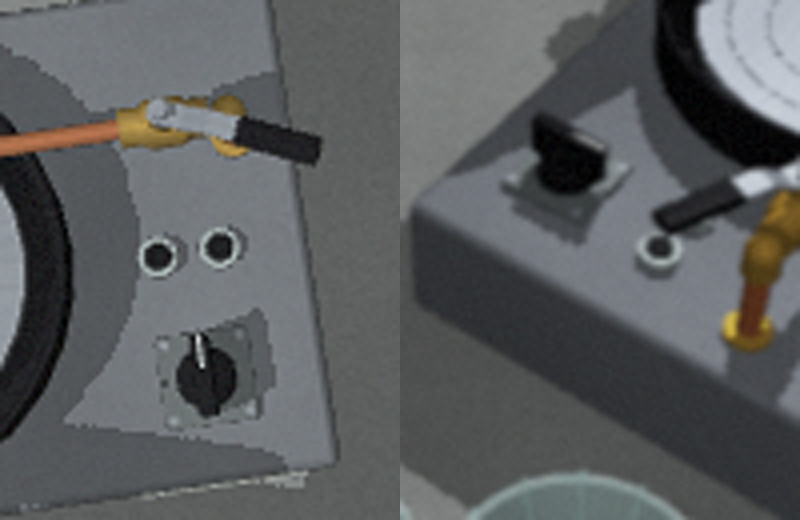

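Lap yaw is about 8.9° and its origin about (539,10), and the deck, bar and sleeve sizes agree with those given. The isolator is at (455,-3). The stem is at (623,23), and the lever lies about 24° open-to-closed. I'll do the isolator first, because the closed lever would be in the gripper body's way.

```bash
cat >> h.py <<'E'
from scipy.spatial.transform import Rotation as Ro
def plan(jaw,*wps,start=None):
    """wps: (x,y,z,yaw_total_turn_deg (ccw world),rows)"""
    s=monitor.state(); p=np.array(s['ee_pos']); R=Ro.from_euler('xyz',s['ee_rot'],degrees=True); out=[]
    for x,y,z,turn,n in wps:
        st=(np.array([x,y,z])-p)/n
        for i in range(n):
            d=R.inv().apply(st)/10; w=-np.deg2rad(turn)/n
            out.append([jaw]+[round(float(v),2) for v in d]+[0,0,round(w,3)]); R=R*Ro.from_rotvec([0,0,w]); p=p+st
    for r in out: print(r)
    print('end',p,R.as_euler('xyz',degrees=True))
E
python3 - <<'E'
from h import *
plan(0.4,(153,554,290,-20,2),(455.4,-3.2,270,-135.5,14))
E
```

```text
[0.4, 0.01, 0.0, -3.84, 0, 0, np.float64(0.175)]
[0.4, 0.01, 0.0, -3.84, 0, 0, np.float64(0.175)]
[0.4, -4.07, -1.99, 0.15, 0, 0, np.float64(0.169)]
[0.4, -4.34, -1.28, 0.15, 0, 0, np.float64(0.169)]
[0.4, -4.5, -0.53, 0.15, 0, 0, np.float64(0.169)]
[0.4, -4.52, 0.24, 0.15, 0, 0, np.float64(0.169)]
[0.4, -4.42, 0.99, 0.15, 0, 0, np.float64(0.169)]
[0.4, -4.19, 1.72, 0.15, 0, 0, np.float64(0.169)]
[0.4, -3.84, 2.4, 0.15, 0, 0, np.float64(0.169)]
[0.4, -3.38, 3.01, 0.15, 0, 0, np.float64(0.169)]
[0.4, -2.83, 3.54, 0.15, 0, 0, np.float64(0.169)]
[0.4, -2.19, 3.96, 0.15, 0, 0, np.float64(0.169)]
[0.4, -1.49, 4.27, 0.15, 0, 0, np.float64(0.169)]
[0.4, -0.75, 4.46, 0.15, 0, 0, np.float64(0.169)]
[0.4, 0.01, 4.53, 0.15, 0, 0, np.float64(0.169)]
[0.4, 0.77, 4.46, 0.15, 0, 0, np.float64(0.169)]
end [455.4  -3.2 270. ] [1.79918368e+02 3.87136241e-02 9.04406435e+00]
```

Request:
{"method": "move_arm", "body": {
  "increments": [
    [[0.4, 0, 0, -3.84, 0, 0, 0.175], [0.4, 0, 0, -3.84, 0, 0, 0.175], [0.4, -4.1, -2.0, 0.15, 0, 0, 0.169], [0.4, -4.35, -1.3, 0.15, 0, 0, 0.169], [0.4, -4.5, -0.5, 0.15, 0, 0, 0.169], [0.4, -4.5, 0.25, 0.15, 0, 0, 0.169], [0.4, -4.4, 1.0, 0.15, 0, 0, 0.169], [0.4, -4.2, 1.7, 0.15, 0, 0, 0.169], [0.4, -3.85, 2.4, 0.15, 0, 0, 0.169], [0.4, -3.4, 3.0, 0.15, 0, 0, 0.169]]
  ]
}}

```text
time_s: 1.35
ee_pos: [318.6, 221.1, 277.2]
ee_rot: [179.9, 0.5, 64.2]
force: [0.8, 0.7, -0.4]
gripper_width: 36.6
```

```bash
python3 - <<'E'
from h import *
s=monitor.state(); print(s['ee_pos'],s['ee_rot'],s['qpos'],s['time_s'],s['force'])
t=(s['ee_rot'][2]-9+180)%360-180
plan(0.4,(455.4,-3.2,240,-t,10))
E
```

```text
[318.58571716 221.0753424  277.21822531] [179.88988941   0.5338517   64.1557881 ] [ 33.3768843   -1.00590819 104.11820988  -0.37702369  77.29027999
  59.30482523] 1.35 [ 0.77840436  0.67042866 -0.39612175]
[0.4, -1.42, 2.21, 0.39, 0, 0, np.float64(0.096)]
[0.4, -1.2, 2.33, 0.39, 0, 0, np.float64(0.096)]
[0.4, -0.97, 2.44, 0.39, 0, 0, np.float64(0.096)]
[0.4, -0.73, 2.52, 0.39, 0, 0, np.float64(0.096)]
[0.4, -0.49, 2.58, 0.39, 0, 0, np.float64(0.096)]
[0.4, -0.24, 2.61, 0.39, 0, 0, np.float64(0.096)]
[0.4, 0.02, 2.62, 0.39, 0, 0, np.float64(0.096)]
[0.4, 0.27, 2.61, 0.39, 0, 0, np.float64(0.096)]
[0.4, 0.52, 2.57, 0.39, 0, 0, np.float64(0.096)]
[0.4, 0.76, 2.51, 0.39, 0, 0, np.float64(0.096)]
end [455.4  -3.2 240. ] [179.49895118   0.21464594   8.99957444]
```

Request:
{"method": "move_arm", "body": {
  "increments": [
    [[0.4, -1.4, 2.2, 0.4, 0, 0, 0.096], [0.4, -1.2, 2.35, 0.4, 0, 0, 0.096], [0.4, -0.95, 2.45, 0.4, 0, 0, 0.096], [0.4, -0.75, 2.5, 0.4, 0, 0, 0.096], [0.4, -0.5, 2.6, 0.4, 0, 0, 0.096], [0.4, -0.25, 2.6, 0.4, 0, 0, 0.096], [0.4, 0, 2.6, 0.4, 0, 0, 0.096], [0.4, 0.25, 2.6, 0.4, 0, 0, 0.096], [0.4, 0.5, 2.55, 0.4, 0, 0, 0.096], [0.4, 0.75, 2.5, 0.4, 0, 0, 0.096], [0.4, 0, 0, 0, 0, 0, 0]]
  ]
}}

```text
time_s: 2.72
ee_pos: [451.8, -16.2, 234.2]
ee_rot: [179.5, 0.6, 6.9]
force: [0.2, 0.6, -0.1]
gripper_width: 36.4
```

```bash
python3 - <<'E'
from h import *
s=monitor.state(); print(s['ee_pos'],s['ee_rot'],s['qpos'],s['time_s'],s['force'])
t=(s['ee_rot'][2]-9+180)%360-180
plan(0.4,(455.4,-3.2,141,-t,6))
f=grab('wrist'); cv2.imwrite('pics/w1.png',f['color'][...,::-1])
P=cloud(f); m=(P[...,2]>160)&(P[...,2]<172)&(abs(P[...,0]-455)<60)&(abs(P[...,1]+3)<60)&(f['color'].max(-1)<90)
if m.sum()>20: print(cv2.minAreaRect(P[m][:,:2].astype(np.float32)),P[m].mean(0))
E
```

```text
[451.80193232 -16.19527383 234.22640392] [179.51440305   0.60863029   6.93775212] [ -3.07682864   6.63886461 102.1661682   -0.61511023  71.71086513
  80.17850035] 2.725 [ 0.20100869  0.63455512 -0.08698086]
[0.4, 0.1, -0.22, 1.55, 0, 0, np.float64(-0.006)]
[0.4, 0.1, -0.22, 1.55, 0, 0, np.float64(-0.006)]
[0.4, 0.1, -0.22, 1.55, 0, 0, np.float64(-0.006)]
[0.4, 0.11, -0.22, 1.55, 0, 0, np.float64(-0.006)]
[0.4, 0.11, -0.22, 1.55, 0, 0, np.float64(-0.006)]
[0.4, 0.11, -0.22, 1.55, 0, 0, np.float64(-0.006)]
end [455.4  -3.2 141. ] [179.53661937   0.62571022   9.00004893]
((455.3652038574219, -2.406545639038086), (57.13218688964844, 12.990514755249023), 8.881246566772461) [452.89720153  -3.09600123 165.8130222 ]
```

View pics/w1.png

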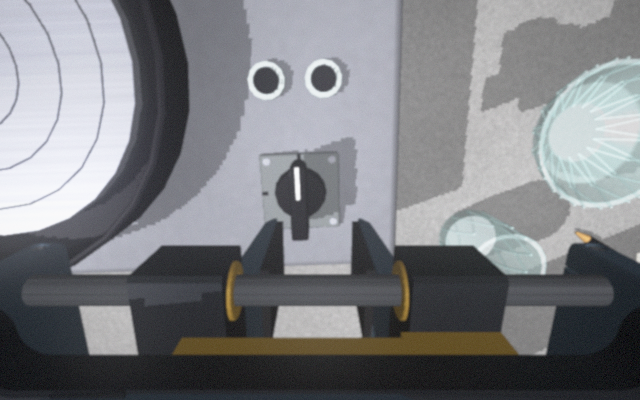

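The wrist view shows the isolator bar at about (300,195), just ahead of the fingertips at (275,225) and (360,225). It measures at (455.4,-2.4), 8.9°, which agrees with the first estimate.

Request:
{"method": "move_arm", "body": {
  "increments": [
    [[0.4, 0.3, -0.65, 1.5, 0, 0, -0.018], [0.4, 0.2, -0.65, 1.5, 0, 0, -0.018], [0.4, 0, 0, 1.5, 0, 0, 0], [0.4, 0, 0, 0, 0, 0, 0]]
  ]
}}

```text
time_s: 3.28
ee_pos: [451.6, 2.3, 185.7]
ee_rot: [179.7, 0.8, 9.6]
force: [-0.5, 0.2, 1.3]
gripper_width: 36.3
```

```bash
python3 - <<'E'
from h import *
s=monitor.state(); print(s['ee_pos'],s['ee_rot'])
t=(s['ee_rot'][2]-9+180)%360-180
plan(0.4,(455.4,-3.0,142,-t,4))
E
```

```text
[451.62515328   2.27621047 185.68078981] [179.70252838   0.77294237   9.64346695]
[0.4, 0.09, 0.14, 1.09, 0, 0, np.float64(0.003)]
[0.4, 0.09, 0.14, 1.09, 0, 0, np.float64(0.003)]
[0.4, 0.09, 0.14, 1.09, 0, 0, np.float64(0.003)]
[0.4, 0.09, 0.14, 1.09, 0, 0, np.float64(0.003)]
end [455.4  -3.  142. ] [179.6938663    0.76955292   8.99995063]
```

Request:
{"method": "move_arm", "body": {
  "increments": [
    [[0.4, 0.15, 0.2, 1.0, 0, 0, 0.003], [0.4, 0.15, 0.2, 1.0, 0, 0, 0.003], [0.4, 0, 0, 1.0, 0, 0, 0], [0.4, 0, 0, 0, 0, 0, 0], [0.4, 0, 0, 0, 0, 0, 0]]
  ]
}}

```text
time_s: 3.9
ee_pos: [455.4, -0.8, 154.1]
ee_rot: [179.7, 0.7, 9.4]
force: [-0.6, 0.2, -0.4]
gripper_width: 36.6
```

Request:
{"method": "move_arm", "body": {
  "increments": [
    [[0.4, 0, 0.2, 0.8, 0, 0, 0], [0.4, 0, 0, 0.3, 0, 0, 0], [0.4, 0, 0, 0, 0, 0, 0], [0.1, 0, 0, 0, 0, 0, 0], [0.1, 0, 0, 0, 0, 0, 0], [0.1, 0, 0, 0, 0, 0, 0], [0, 0, 0, 0, 0, 0, 0], [0, 0, 0, 0, 0, 0, 0]]
  ],
  "force": 30
}}

```text
time_s: 4.9
ee_pos: [455.9, -2.1, 143.0]
ee_rot: [179.8, 0.6, 9.3]
force: [-0.7, 0.8, -0.5]
gripper_width: 12.5
```

Request:
{"method": "move_arm", "body": {
  "increments": [
    [[0, 0, 0, 0, 0, 0, -0.15], [0, 0, 0, 0, 0, 0, -0.15], [0, 0, 0, 0, 0, 0, -0.15], [0, 0, 0, 0, 0, 0, -0.15], [0, 0, 0, 0, 0, 0, -0.15], [0, 0, 0, 0, 0, 0, -0.15], [0, 0, 0, 0, 0, 0, 0]]
  ]
}}

```text
time_s: 5.78
ee_pos: [454.6, -0.2, 143.0]
ee_rot: [-179.4, 0.4, 62.4]
force: [0.6, 1.4, -0.1]
gripper_width: 13.3
```

Request:
{"method": "move_arm", "body": {
  "increments": [
    [[0, -0.1, 0.1, 0, 0, 0, -0.15], [0, 0, 0, 0, 0, 0, -0.15], [0, 0, 0, 0, 0, 0, -0.15], [0, 0, 0, 0, 0, 0, -0.12], [0, 0, 0, 0, 0, 0, 0]]
  ]
}}

```text
time_s: 6.4
ee_pos: [453.1, 0.1, 143.0]
ee_rot: [-179.1, -0.2, 95.4]
force: [-0.8, 2.7, -1.2]
gripper_width: 12.6
```

Request:
{"method": "move_arm", "body": {
  "increments": [
    [[0, 0, 0, 0, 0, 0, -0.05], [0, 0, 0, 0, 0, 0, -0.05], [0, 0, 0, 0, 0, 0, 0], [0.4, 0, 0, 0, 0, 0, 0], [0.4, 0, 0, 0, 0, 0, 0], [0.4, 0, 0, 0, 0, 0, 0]]
  ]
}}

```text
time_s: 7.15
ee_pos: [453.5, -0.7, 143.2]
ee_rot: [-179.1, -0.2, 100.4]
force: [0.1, 0.1, 0.6]
gripper_width: 35.9
```

Request:
{"method": "move_arm", "body": {
  "increments": [
    [[0.4, 0, 0, -1.5, 0, 0, 0], [0.4, 0, 0, -3.5, 0, 0, 0], [0.4, 0, 0, -4, 0, 0, 0], [0.4, 0, 0, -4, 0, 0, 0], [0.4, 0, 0, -1, 0, 0, 0], [0.4, 0, 0, 0, 0, 0, 0]]
  ]
}}

```text
time_s: 7.9
ee_pos: [455.2, -1.2, 285.7]
ee_rot: [-178.9, -0.1, 100.3]
force: [0.1, -0.9, -0.2]
gripper_width: 36.5
```

```bash
python3 - <<'E'
from h import *
s=monitor.state(); print(s['ee_pos'],s['ee_rot'],s['qpos'],s['force'])
for n in('wrist','top','scene'):
    f=grab(n); cv2.imwrite(f'pics/{n}2.png',f['color'][...,::-1]); P=cloud(f)
    dk=f['color'].max(-1)<80
    m=(P[...,2]>160)&(P[...,2]<172)&(np.hypot(P[...,0]-455,P[...,1]+3)<45)&dk
    if m.sum()>20: print(n,'bar',m.sum(),cv2.minAreaRect(P[m][:,:2].astype(np.float32)))
    m=(P[...,2]>229)&(P[...,2]<250)&(P[...,0]>540)&(P[...,0]<720)&(P[...,1]<10)&(P[...,1]>-150)&dk
    if m.sum()>20: print(n,'sleeve',m.sum(),cv2.minAreaRect(P[m][:,:2].astype(np.float32)),P[m].mean(0))
# lever grip from stem + angle
st=np.array([623.4,23.1]); a=np.deg2rad(-105.4); g=st+83*np.array([np.cos(a),np.sin(a)]); print('grip',g)
t=(s['ee_rot'][2]-74.6+180)%360-180
plan(0.5,(g[0],g[1],285,-t,8))
E
```

```text
[455.23453497  -1.17625759 285.72083133] [-1.78937624e+02 -1.09165394e-01  1.00336266e+02] [ -1.51347554   5.60067022  95.91634378  -0.11320073  79.54515817
 -11.82918033] [ 0.05702014 -0.89235202 -0.24617551]
wrist bar 145 ((453.58599853515625, 0.2359180450439453), (12.366448402404785, 56.027366638183594), 10.065793991088867)
wrist sleeve 491 ((605.3245239257812, -48.19221115112305), (16.403278350830078, 27.088029861450195), 6.145303726196289) [603.74024268 -45.65996687 244.19202557]
top sleeve 162 ((601.880126953125, -52.823238372802734), (56.030948638916016, 19.14543914794922), 74.77250671386719) [601.46864052 -52.69681802 243.64731801]
scene bar 62 ((456.66705322265625, -4.355356216430664), (12.974358558654785, 55.096336364746094), 7.372061252593994)
scene sleeve 167 ((603.543212890625, -55.228363037109375), (54.05646514892578, 18.94634246826172), 75.81866455078125) [604.21917738 -57.36891495 241.91970348]
grip [601.35884225 -56.91991855]
[0.5, -1.02, 1.68, -0.04, 0, 0, np.float64(0.056)]
[0.5, -0.92, 1.73, -0.04, 0, 0, np.float64(0.056)]
[0.5, -0.82, 1.78, -0.04, 0, 0, np.float64(0.056)]
[0.5, -0.72, 1.83, -0.04, 0, 0, np.float64(0.056)]
[0.5, -0.62, 1.86, -0.04, 0, 0, np.float64(0.056)]
[0.5, -0.51, 1.9, -0.04, 0, 0, np.float64(0.056)]
[0.5, -0.4, 1.92, -0.04, 0, 0, np.float64(0.056)]
[0.5, -0.29, 1.94, -0.04, 0, 0, np.float64(0.056)]
end [601.35884225 -56.91991855 285.        ] [-178.82832372    0.40008765   74.60772584]
```

View pics/wrist2.png

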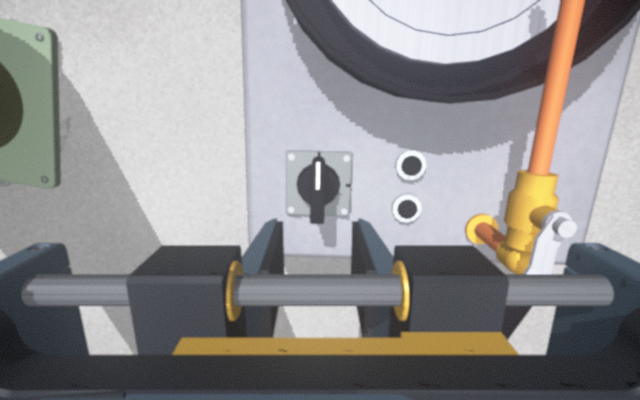

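The wrist view shows the isolator bar at (318,185) with its nose towards the pan. It fits at about 98–100°, which is off. The valve stem is at (565,227), and I move over the lever next.

Request:
{"method": "move_arm", "body": {
  "increments": [
    [[0.5, -1.0, 1.7, 0, 0, 0, 0.055], [0.5, -0.9, 1.75, 0, 0, 0, 0.055], [0.5, -0.8, 1.8, 0, 0, 0, 0.055], [0.5, -0.7, 1.85, 0, 0, 0, 0.055], [0.5, -0.6, 1.85, 0, 0, 0, 0.055], [0.5, -0.5, 1.9, 0, 0, 0, 0.055], [0.5, -0.4, 1.9, 0, 0, 0, 0.055], [0.5, -0.2, 0.8, 0, 0, 0, 0.03], [0.5, 0, 0, 0, 0, 0, 0]]
  ]
}}

```text
time_s: 9.18
ee_pos: [588.8, -53.8, 265.9]
ee_rot: [-177.3, 0.6, 75.8]
force: [-0.5, 0.6, -0.3]
gripper_width: 45.6
```

```bash
python3 - <<'E'
from h import *
s=monitor.state(); print(s['ee_pos'],s['ee_rot'],s['force'])
t=(s['ee_rot'][2]-75+180)%360-180
plan(0.5,(601.5,-57,223,-t,4))
E
```

```text
[588.75181617 -53.78008261 265.8740542 ] [-177.28519264    0.63170455   75.81676777] [-0.46407941  0.61238423 -0.257348  ]
[0.5, 0.01, 0.38, 1.06, 0, 0, np.float64(0.004)]
[0.5, 0.01, 0.38, 1.06, 0, 0, np.float64(0.004)]
[0.5, 0.01, 0.38, 1.06, 0, 0, np.float64(0.004)]
[0.5, 0.02, 0.38, 1.06, 0, 0, np.float64(0.004)]
end [601.5 -57.  223. ] [-177.29446322    0.67032508   75.00086091]
```

Request:
{"method": "move_arm", "body": {
  "increments": [
    [[0.5, 0, 0.5, 0, -0.023, 0, 0.004], [0.5, 0, 0.5, 0, -0.023, 0, 0.004], [0.5, 0, 0, 0, 0, 0, 0], [0.5, 0, 0, 0, 0, 0, 0]]
  ]
}}

```text
time_s: 9.68
ee_pos: [597.3, -55.7, 266.0]
ee_rot: [179.9, 0.6, 75.4]
force: [-0.2, -0.2, 0.3]
gripper_width: 45.6
```

Request:
{"method": "move_arm", "body": {
  "increments": [
    [[0.5, 0, 0.4, 1.0, 0, 0, 0], [0.5, 0, 0, 1.0, 0, 0, 0], [0.5, 0, 0, 1.0, 0, 0, 0], [0.5, 0, 0, 0.6, 0, 0, 0], [0.5, 0, 0, 0, 0, 0, 0], [0.5, 0, 0, 0, 0, 0, 0]]
  ]
}}

```text
time_s: 10.42
ee_pos: [601.0, -57.1, 226.5]
ee_rot: [-180.0, 0.6, 75.4]
force: [0.2, -1.1, -0.2]
gripper_width: 45.6
```

Request:
{"method": "move_arm", "body": {
  "increments": [
    [[0.5, 0, 0, 0.35, 0, 0, 0], [0.2, 0, 0, 0, 0, 0, 0], [0.1, 0, 0, 0, 0, 0, 0], [0.1, 0, 0, 0, 0, 0, 0], [0.1, 0, 0, 0, 0, 0, 0], [0.1, 0, 0, 0, 0, 0, 0]]
  ],
  "force": 20
}}

```text
time_s: 11.18
ee_pos: [600.6, -57.1, 223.6]
ee_rot: [-180.0, 0.7, 75.5]
force: [-0.4, 0.8, 0.3]
gripper_width: 18.3
```

```bash
python3 - <<'E'
from h import *
s=monitor.state(); print(s['ee_pos'],s['ee_rot'],s['force'],s['gripper_width'])
st=np.array([623.4,23.1]); d=s['ee_pos'][:2]-st; print(np.hypot(*d),np.degrees(np.arctan2(*d[::-1])))
r=83; c=[];a0=-105.4
for k in range(1,9):
    a=np.deg2rad(a0-66*k/8); c.append((*(st+r*np.array([np.cos(a),np.sin(a)])),222.5,-66/8,1))
plan(0.1,*c)
E
```

```text
[600.56732854 -57.11497405 223.57455051] [-179.96777286    0.66396288   75.48512153] [-0.40674363  0.81191281  0.27269047] 18.283997348630635
83.40127665865577 -105.88865899457973
[0.1, 0.14, -1.12, 0.11, 0, 0, np.float64(0.144)]
[0.1, 0.1, -1.19, -0.0, 0, 0, np.float64(0.144)]
[0.1, 0.1, -1.19, -0.0, 0, 0, np.float64(0.144)]
[0.1, 0.1, -1.19, -0.01, 0, 0, np.float64(0.144)]
[0.1, 0.1, -1.19, -0.01, 0, 0, np.float64(0.144)]
[0.1, 0.1, -1.19, -0.01, 0, 0, np.float64(0.144)]
[0.1, 0.1, -1.19, -0.01, 0, 0, np.float64(0.144)]
[0.1, 0.1, -1.19, -0.01, 0, 0, np.float64(0.144)]
end [541.33322037  10.68856649 222.5       ] [179.40654166   0.29949234   9.48338374]
```

Request:
{"method": "move_arm", "body": {
  "increments": [
    [[0.1, 0.1, -1.1, 0, 0, 0, 0.14], [0.1, 0.1, -1.2, 0, 0, 0, 0.14], [0.1, 0.1, -1.2, 0, 0, 0, 0.14], [0.1, 0.1, -1.2, 0, 0, 0, 0.14], [0.1, 0, 0, 0, 0, 0, 0]]
  ]
}}

```text
time_s: 11.8
ee_pos: [559.4, -32.5, 223.6]
ee_rot: [179.7, 0.7, 42.5]
force: [-0.1, -0.0, -0.5]
gripper_width: 19.2
```

```bash
cat > arc.py <<'E'
from h import *
s=monitor.state(); print(s['ee_pos'],s['ee_rot'],s['force'],s['gripper_width'])
st=np.array([623.4,23.1]); d=s['ee_pos'][:2]-st; a0=np.degrees(np.arctan2(*d[::-1])); a0=a0-360 if a0>0 else a0
print(np.hypot(*d),a0); n=max(1,int(np.ceil((a0+171.1)/8))); c=[]
tt=(9-s['ee_rot'][2]+180)%360-180
for k in range(1,n+1):
    a=np.deg2rad(a0+(-171.1-a0)*k/n); c.append((*(st+83*np.array([np.cos(a),np.sin(a)])),223,tt/n,1))
plan(0.1,*c)
E
python3 arc.py
```

```text
[559.4496029  -32.5389355  223.58909066] [179.66611352   0.6655344   42.49995244] [-0.1454025  -0.04088094 -0.51987453] 19.166606078821754
84.76641099579207 -138.97566517479694
[0.1, 0.25, -0.92, 0.05, 0, 0, np.float64(0.117)]
[0.1, 0.07, -0.93, -0.01, 0, 0, np.float64(0.117)]
[0.1, 0.07, -0.93, -0.01, 0, 0, np.float64(0.117)]
[0.1, 0.06, -0.93, -0.01, 0, 0, np.float64(0.117)]
[0.1, 0.06, -0.93, -0.01, 0, 0, np.float64(0.117)]
end [541.39933114  10.25903794 223.        ] [179.35424549   0.37069952   8.99985018]
```

Request:
{"method": "move_arm", "body": {
  "increments": [
    [[0.1, 0.2, -0.9, 0, 0, 0, 0.117], [0.1, 0.1, -0.95, 0, 0, 0, 0.117], [0.1, 0.1, -0.95, 0, 0, 0, 0.117], [0.1, 0.1, -0.95, 0, 0, 0, 0.117], [0.1, 0.05, -0.5, 0, 0, 0, 0.06], [0.1, 0, 0, 0, 0, 0, 0]]
  ]
}}

```text
time_s: 12.55
ee_pos: [539.4, 6.1, 223.6]
ee_rot: [179.5, 1.0, 12.3]
force: [-1.5, -0.2, 0.6]
gripper_width: 18.8
```

```bash
python3 arc.py
```

```text
[539.37748172   6.05515397 223.59323341] [179.47484952   0.97495357  12.28938913] [-1.53871998 -0.18900615  0.62988375] 18.779991255210376
85.73395100675427 -168.53256627003523
[0.1, 0.29, -0.37, 0.05, 0, 0, np.float64(0.057)]
end [541.39933114  10.25903794 223.        ] [179.41977013   0.94321503   8.99969208]
```

Request:
{"method": "move_arm", "body": {
  "increments": [
    [[0.1, 0.2, -0.4, 0, 0, 0, 0.05], [0.1, 0, -0.2, 0, 0, 0, 0.02], [0.1, 0, 0, 0, 0, 0, 0]]
  ]
}}

```text
time_s: 12.92
ee_pos: [538.4, 10.7, 223.6]
ee_rot: [179.3, 1.2, 8.6]
force: [-2.6, -0.4, 0.3]
gripper_width: 18.8
```

Request:
{"method": "move_arm", "body": {
  "increments": [
    [[0.1, 0.1, -0.3, 0, 0, 0, 0.02], [0.1, 0, -0.3, 0, 0, 0, 0.01], [0.1, 0, 0, 0, 0, 0, 0]]
  ]
}}

```text
time_s: 13.3
ee_pos: [538.6, 10.6, 223.5]
ee_rot: [178.6, 1.4, 7.1]
force: [-3.7, 2.2, 0.4]
gripper_width: 19.2
```

The lever no longer moves in y and force is building, so it's at its stop. I'll release it and lift.

Request:
{"method": "move_arm", "body": {
  "increments": [
    [[0.5, 0, 0, 0, 0, 0, 0], [0.5, 0, 0, 0, 0, 0, 0], [0.5, 0, 0, 0, 0, 0, 0], [0.5, 0, 0, -1.5, 0, 0, 0], [0.5, 0, 0, -3, 0, 0, 0], [0.5, 0, 0, -4, 0, 0, 0], [0.5, 0, 0, -4, 0, 0, 0], [0.5, -3, 0, 0, 0, 0, 0], [0.5, -4, 0, 0, 0, 0, 0], [0.5, -4, 0, 0, 0, 0, 0], [0.5, 0, 0, 0, 0, 0, 0], [0.5, 0, 0, 0, 0, 0, 0]]
  ]
}}

```text
time_s: 14.8
ee_pos: [433.3, 1.5, 363.7]
ee_rot: [178.6, 0.3, 7.1]
force: [0.1, -0.5, 0.0]
gripper_width: 45.9
```

```bash
python3 - <<'E'
from h import *
s=monitor.state(); print(s['ee_pos'],s['ee_rot'],s['force'],s['gripper_width'])
ims=[]
for n in('top','scene','wrist'):
    old=dict(np.load(f'pics/{n}.npz'))if n!='wrist' else None
    f=grab(n); ims.append(f['color']); P=cloud(f); dk=f['color'].max(-1)<80
    m=(P[...,2]>158)&(P[...,2]<172)&(np.hypot(P[...,0]-455,P[...,1]+3)<45)&dk
    if m.sum()>20: print(n,'bar',m.sum(),cv2.minAreaRect(P[m][:,:2].astype(np.float32)))
    m=(P[...,2]>229)&(P[...,2]<250)&(P[...,0]>490)&(P[...,0]<620)&(P[...,1]<80)&(P[...,1]>-150)&dk
    if m.sum()>20: print(n,'sleeve',m.sum(),cv2.minAreaRect(P[m][:,:2].astype(np.float32)),P[m].mean(0))
w=np.vstack(ims[1:]); cv2.imwrite('pics/fin.png',cv2.resize(w,(480,600),interpolation=3)[...,::-1])
E
```

```text
[433.31429912   1.54780425 363.713997  ] [178.56546395   0.31549889   7.06899434] [ 0.11240444 -0.45414247  0.01925016] 45.9042028988782
top sleeve 102 ((551.5487060546875, 12.89534854888916), (36.646484375, 18.970970153808594), 6.674811363220215) [552.34115764  13.37249098 243.76084149]
scene bar 69 ((456.9806823730469, -3.573331832885742), (13.059459686279297, 56.11129379272461), 8.32753849029541)
scene sleeve 146 ((544.6591796875, 10.169828414916992), (52.51320266723633, 19.529272079467773), 8.942015647888184) [545.09880095   8.57078996 241.60451519]
wrist bar 255 ((453.6232604980469, -1.8847236633300781), (13.391600608825684, 54.285274505615234), 8.705126762390137)
wrist sleeve 1029 ((541.9076538085938, 10.720596313476562), (52.74088668823242, 17.932764053344727), 9.255866050720215) [541.90147712  11.39769339 243.97870293]
```

View pics/fin.png

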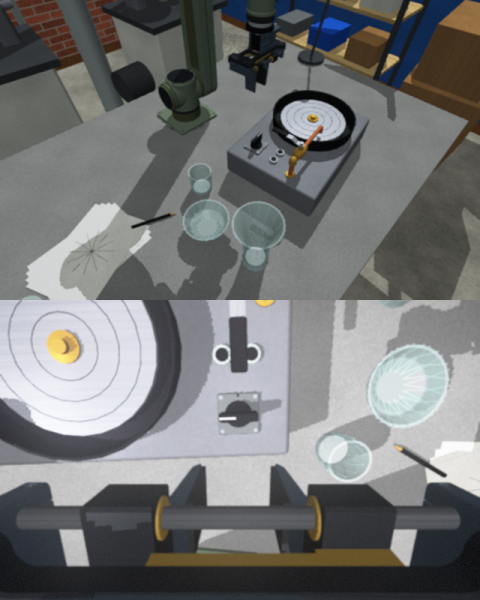

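The final picture shows the lever sleeve (238,345 in the lower half) square across the pipe and the isolator nose (222,418) pointing to the pan. The gripper is clear, and the crystal and pencil look as they did at the start. Both handles fit within about 1° of their stops.

```bash
python3 -c "
from h import *
print(job.job_done())"
```

```text
the job is handed in; nothing more can be done
None
```

I turned the isolator a quarter turn to off and swung the valve lever from about 24° of its travel to its closed stop. I then let go of both, lifted the arm clear and handed the job in at about 15 s.

- **Lever:** it lies at 8.9° (scene camera) and 9.3° (wrist camera), against the lap's 8.9°. The top camera gave 6.7°, but it saw only part of the sleeve.
- **Isolator:** it lies at 98.3° (scene camera) and 98.7° (wrist camera), against 98.9° for off.
- **Contact:** the force on the tool was back near zero after release.
- **Crystal and pencil:** I compared them by eye only, without measuring positions. They look unmoved, and the arm went nowhere near them.

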